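File the top stone sample in the sample drawer

TASK

File the top stone sample away: first take the hand polishing pad off the stack and lay it felt side down on the black rubber mat, then pull the sample drawer out by its handle as far as it goes. Slide the top sample sideways off the stack, without lifting or tipping it, onto the middle of the drawer's tray, leaving the other three samples as they lie. Finally push the drawer fully shut with the sample lying flat in it, let go, and leave everything else on the bench where it is.

Things in the scene. Friction and masses are not known exactly. Their poses are not given: they have to be found in the camera images.
- cabinet: fixed low grey sample cabinet, 184 mm wide (y), 320 mm deep (x), 126 mm high. Origin: bottom centre of its front face, on the bench; its +x axis points into the cabinet, so the drawer slides out along -x; +z up. Opening above the drawer tray: 160 mm wide, from z 82 to 114 mm. Three spare discs lie on the roof at the back, from x 205 mm, up to z 153 mm
- drawer (a joint): how far the drawer is pulled out along the cabinet's -x, in m: 0 shut, 0.18 at the stop; it starts shut or up to 0.025 ajar. Friction about 2 N, stays where left. The drawer is a flat plywood tray 156 mm wide WITHOUT side walls, its top face 82 mm above the bench, 270 mm long behind a grey front panel (15 mm thick, 156 mm wide, z 65 to 120 mm, closed against the cabinet's front face)
- handle (a point): centre of the drawer's handle: a level steel bar 12 mm thick, 110 mm long along the cabinet's y, 48 mm clear of the front panel (bar axis to panel face), 96 mm above the bench; two posts hold its ends (at y +-52 mm). Free from above. Moves with the drawer
- tile_top_center (a point): centre of the top stone sample: a square tile 100 x 100 x 15 mm, about 0.4 kg, axes along its edges, flat on three like it. The stack is beside the drawer's path, left or right, square to the cabinet within 0.06 rad; tile centre about 90 mm in front of the cabinet and 138 to 146 mm beside its centre line, underside 85 mm above the bench (3 mm above the tray); 8 to 18 mm between stack and tray edge
- tile_second_center (a point): centre of the second sample, same size, directly below the top one (top face 85 mm above the bench)
- tile_third_center (a point): centre of the third sample, same size, below the second
- tile_bottom_center (a point): centre of the lowest sample, same size, lying on a fixed concrete block 100 x 100 x 40 mm
- pad_center (a point): centre of the hand polishing pad, a black plastic block with grey felt underside, 90 (its x) x 50 (its y) x 32 mm, about 0.15 kg, lying on the top sample
- mat: fixed black rubber mat, 180 (its x) x 140 (its y) x 4 mm, on the bench, at the left or the right front; a fixed grey bin (160 x 130 x 40 mm) takes the opposite place. Origin at the centre of its underside
- tub: bystander: white screw-top tub, 76 mm diameter, 72 mm high, on the other side of the drawer's path from the stack; origin: centre of its underside
- bottle: bystander: white bottle, 66 mm diameter, 190 mm high; origin: centre of its underside
- wrench: bystander: steel wrench lying on the bench near the robot; origin under its middle
- hammer: bystander: hammer lying on the bench; origin under its middle
- disc_center (a point): bystander: centre of a flat grinding disc, 100 mm diameter, 12 mm thick, lying on the bench
- offcut: bystander: stone offcut 120 x 60 x 30 mm; origin: centre of its underside
Not all that is in view belongs to the job. There is more than one size of the part that bears pad_center; the job needs the larger.

How it is judged (in metres and radians):
On the way, in this order (a step that is already met when the one before it is completed fails the run):
1. the polishing pad lies flat on the mat, released (x of pad_center in the frame of mat between -0.09 and 0.09 m and y of pad_center in the frame of mat between -0.07 and 0.07 m and height (world z) of pad_center between 0.016 and 0.025 m and angle between pad_center's own z axis and vertical below 0.12 rad and contact force between the fingers and pad below 0.1 N), for 0.2 s.
2. the drawer is pulled out by more than 150 mm (value of joint drawer above 0.15 m), for 0.2 s.
3. the top sample lies flat on the pulled-out tray, its centre within 30 mm of the tray's centre line, the drawer still out by more than 100 mm (y of tile_top_center in the frame of cabinet between -0.03 and 0.03 m and z of tile_top_center in the frame of cabinet between 0.086 and 0.093 m and angle between tile_top_center's own z axis and vertical below 0.03 rad and value of joint drawer above 0.1 m), for 0.2 s.
At the end, for the whole second after the job is handed in: Drawer shut to 8 mm; the top sample flat and still on its tray, within 30 mm of the centre line, inside the cabinet; the other three samples within 12 mm of their start; pad flat on the mat, its centre over the mat, released; bystanders within 30 mm of their start (all of step 1 and value of joint drawer below 0.008 m and y of tile_top_center in the frame of cabinet between -0.03 and 0.03 m and z of tile_top_center in the frame of cabinet between 0.086 and 0.093 m and angle between tile_top_center's own z axis and vertical below 0.03 rad and x of tile_top_center in the frame of cabinet above 0.04 m and linear speed of tile_top below 0.02 m/s and distance of each of tile_second_center, tile_third_center, tile_bottom_center from where it was at the start of the episode below 0.012 m and distance of each of tub, bottle, wrench, hammer, disc_center, offcut from where it was at the start of the episode below 0.03 m); the robot touches nothing.
It fails at once if the top sample is lifted (more than 15 mm above its start height), dropped or tipped up by more than 0.3 rad (height (world z) of tile_top_center above 0.1075 m or height (world z) of tile_top_center below 0.078 m or angle between tile_top_center's own z axis and vertical above 0.3 rad).
It fails at once if one of the three samples below it moves more than 12 mm (distance of any of tile_second_center, tile_third_center, tile_bottom_center from where it was at the start of the episode above 0.012 m).
It fails at once if a bystander (tub, bottle, wrench, hammer, disc, offcut) moves more than 30 mm (distance of any of tub, bottle, wrench, hammer, disc_center, offcut from where it was at the start of the episode above 0.03 m).
It also fails if it takes over 70 s, if anything falls off the work surface, if the arm or the gripper's body presses on something with over 40 N, if the wrist force passes 120 N, or if a joint passes its speed limit or range.

ROBOT

A 6-joint arm with a two-finger parallel gripper is mounted at the origin on the work surface. World frame = base frame: x ahead of the robot, y to its left, z up, the work surface at z = 0. Lengths are in m, angles in degrees, forces in N, time in s.
With the tool pointing down it reaches from about 0.3 to 0.75 m from the base axis. Payload 8.5 kg.
Tool frame: the origin (TCP) lies on the centre line of the jaws, within the pads' length; the fingertips stand 25 mm ahead of it and the grasp point (between the pads) lies 6 mm ahead of it; z points along the fingers, y is the line along which they close (so a half turn about z gives the same grasp; the last joint's range is limited). The gripper opens to 85 mm and grips with 20 to 120 N. Pads are 22 mm wide; open, the fingers measure 114 mm over their backs; the gripper's body (76 mm by 85 mm) begins 54 mm behind the grasp point. The pads swing forward as they close: fully open they stand 13 mm farther back than shut.
Start: joints at [-87.909, 21.807, 74.336, -0, 83.858, -12.336], TCP at [0.137, -0.533, 0.229] pointing down, gripper open.
Joint ranges: [-178.18, 178.18], [-50.72, 133.34], [12.68, 142.11], [-81.47, 261.47], [9.98, 163.14], [-165.26, 165.26]. Speed limits (degrees/s): [136.94, 136.94, 180, 180, 180, 180].

INTERFACE

Orientations are given as a 3x3 rotation matrix whose columns are the frame's x, y, z axes.
In Python, from rig import telemetry, optics, env gives the robot as it stands.
- The arm moves only by the tool send_rows, never from a script. Its argument "deltas" is a list that holds one entry, the list of rows, each a list of 7 numbers: the shift along the tool's x, y, z in m, then the turn, a rotation vector about the tool's x, y, z in rad, then the opening, from -1 (shut) to 1 (fully open), so that 0 is half open. In form: [[[x, y, z, ax, ay, az, grip], ...]]. A call has 1 to 12 rows; each row shifts and turns the commanded pose from where the row before left it, along the tool's axes as they then stand; what a row does not reach is not made up. A row lasts 1/8 s, in which the tool goes at most 62.5 mm and 10.7 degrees, less where a joint would pass 70% of its speed; a pose out of reach is approached as far as the arm can. A call is refused whole if a number of a shift passes 0.0625 or a number of a turn 0.188, either way. A call with a gripper value outside its range is refused whole. The fingers move at their own pace and stop on an object; "squeeze" is the grip in N (left out, the last holds). Time passes only in rows, so rows that do not move let the fingers close. It gives the time, the measured TCP pose, the force, the opening and the grip force at its end, in the units of the state.
- telemetry.observe(): the state, without advancing time (a new reading comes with each control period).
- optics.get_image(name): name is "side" or "top"; returns a dict with "image" (480x640x3 uint8, red, green, blue), "range_z" (480x640 float32, m along the optical axis (not along the pixel's ray), 0 where there is no reading), "K" (3x3 intrinsics, pixels), "rvec" (rotation vector, rad) and "tvec" (3), from world to camera coordinates, as OpenCV has them. Camera axes: x right, y down, z forward; pixel columns grow to the right and rows downward; lengths in m; the calibration is good to about 2 mm. A picture is of the moment at which its call begins.
- env.close_job(): hands the job in; it is judged then, once.
The state is a dict: "time_s": time; "q": joint angles; "qvel": joint speeds; "joint_efforts": joint torques, N m; "position": TCP position; "tool_rot": TCP orientation; "ft_force": force on the tool from outside, world axes, zero at the start; "wrist_torque": the same for the moment, N m; "grip_width": finger opening in m; "gripper_force": force on a finger pad.
Only numpy, scipy, OpenCV 4.12 (cv2) and the standard library are available. Lean on these libraries where they do the work, as an engineer would, in place of code of your own. Each camera call takes 0.05 s, during which the arm holds its last target. There are 200 camera calls.

## Working session

There is one attempt and no reset: what is moved stays moved. The work goes in short steps, Python scripts to look and compute and a tool call to move; the robot and the scene stay as the last step left them, time stands still between calls to the robot, and variables do not carry over. Pictures are saved under pics/ and viewed, at most 10 in all, crops included, and the job is handed in when it is done.

Besides the shell and the picture viewer there is one more tool, called after "Emit:" by a JSON object that holds its "name" and its "arguments". send_rows: Moves the arm, as the interface text tells. Its arguments: {"type":"object","properties":{"deltas":{"type":"array"},"squeeze":{"type":"number"}},"required":["deltas"]}

```bash
mkdir -p pics; cat > h.py <<'E'
import numpy as np, cv2
from rig import telemetry, optics, env
def grab(n):
    d=optics.get_image(n); np.savez('%s.npz'%n,**{k:np.asarray(v) for k,v in d.items()}); return d
def load(n): return np.load('%s.npz'%n)
def cloud(d):
    z=d['range_z']; K=d['K']; v,u=np.mgrid[:480,:640]
    p=np.stack([(u-K[0,2])/K[0,0]*z,(v-K[1,2])/K[1,1]*z,z],-1)
    R=cv2.Rodrigues(np.asarray(d['rvec'],float))[0]
    w=(p-np.asarray(d['tvec']).ravel())@R
    w[z==0]=np.nan; return w
def save(im,n): cv2.imwrite('pics/%s.png'%n,im[...,::-1])
def st():
    s=telemetry.observe(); print({k:np.round(s[k],3).tolist() for k in ['time_s','q','position','tool_rot','ft_force','grip_width','gripper_force']})
E
python3 - <<'E'
from h import *
for n in ['top','side']: save(grab(n)['image'],n+'0')
st()
E
```

```text
{'time_s': 0.1, 'q': [-87.909, 21.838, 74.377, 0.001, 83.856, -12.336], 'position': [0.137, -0.532, 0.229], 'tool_rot': [[0.968, 0.249, -0.0], [0.249, -0.968, 0.001], [0.0, -0.001, -1.0]], 'ft_force': [-0.309, 0.541, -0.383], 'grip_width': 0.085, 'gripper_force': 0.0}
```

View pics/top0.png

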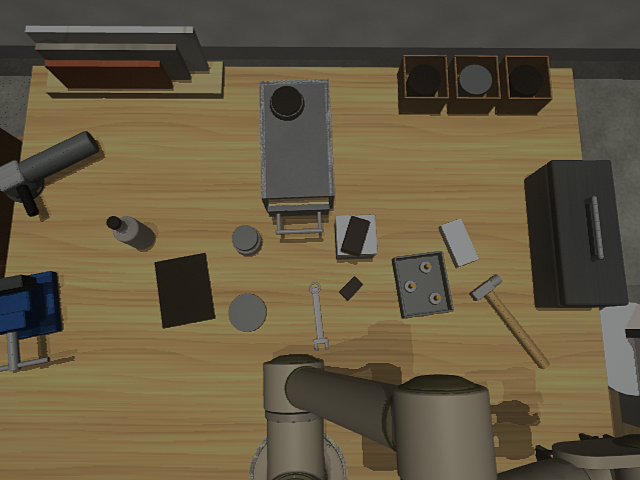

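View pics/side0.png

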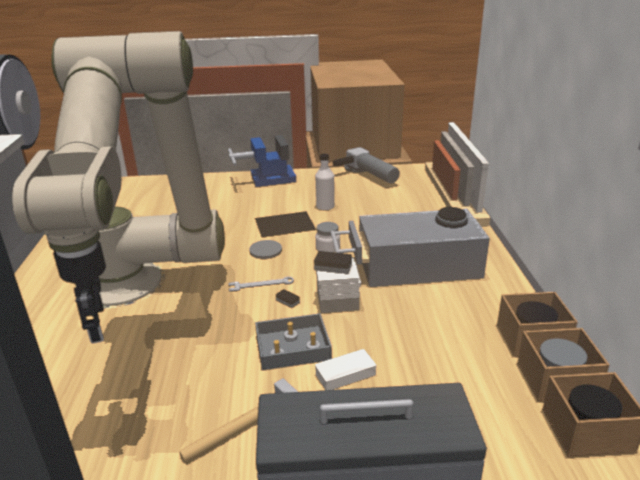

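The top view shows the arm at the lower right, the cabinet at (297,145) with its handle at (300,230), and the stack at (356,237). The mat is at (185,290), the bin at (422,284) and the tub at (246,240).

Pad candidates are the large black block on the stack (355,235) and a small black block on the bench (350,288). I choose the one on the stack. For the mat, the candidates are the black rectangle (185,290) and the grey bin (422,284). I choose the rectangle.

```bash
python3 - <<'E'
from h import *
d=load('top'); w=cloud(d); im=d['image']
save(cv2.resize(im[180:360,140:400],None,fx=3,fy=3,interpolation=cv2.INTER_CUBIC),'crop1')
def rect(m,name):
    n,l,s,c=cv2.connectedComponentsWithStats(m.astype('uint8'))
    k=1+np.argmax(s[1:,4]); m=l==k; p=w[m]
    r=cv2.minAreaRect((p[:,:2]*1000).astype('float32')); print(name,m.sum(),'z',np.round(np.median(p[:,2]),4),np.round(r[0],1),np.round(r[1],1),round(r[2],2)); return p
g=im.astype(int).sum(-1); v,u=np.mgrid[:480,:640]
def box(a,b,c,e): return (u>=a)&(u<b)&(v>=c)&(v<e)
z=w[...,2]
rect(box(335,380,205,265)&(z>.122)&(z<.142),'pad')
rect(box(330,380,205,265)&(z>.09)&(z<.11),'tile')
rect(box(150,220,250,330)&(g<150)&(z<.02),'mat')
rect(box(255,340,75,215)&(z>.121)&(z<.131),'cab roof')
rect(box(270,330,205,245)&(z>.09)&(z<.115)&(v>213),'handle')
rect(box(225,270,215,262)&(z>.06)&(z<.085),'tub')
rect(box(335,365,270,305)&(z>.008)&(z<.05),'smallpad')
rect(box(265,330,195,215)&(z>.11)&(z<.1235),'panel')
rect(box(100,160,200,260)&(z>.03),'bottle')
rect(box(300,340,275,355)&(z>.004),'wrench')
E
```

```text
pad 733 z 0.1312 [ 587.9 -138.9] [50.  90.6] 72.58
tile 445 z 0.0994 [ 596.6 -172.4] [103.2  49. ] 8.09
mat 3454 z 0.0036 [461.8 310.5] [180.5 140.6] 11.1
cab roof 7386 z 0.1256 [845.9  11.5] [323.9 184.3] 2.66
handle 338 z 0.0999 [ 6.214e+02 -3.000e-01] [119.   52.5] 89.65
tub 515 z 0.0714 [592.3 141.6] [64.9 63.9] 45.61
smallpad 279 z 0.0204 [ 468.3 -135.5] [31.6 59.7] 44.93
panel 400 z 0.1191 [659.5   2.5] [ 17.1 153.9] 2.22
bottle 964 z 0.1247 [600.9 426.3] [54.7 64.4] 71.42
wrench 436 z 0.0068 [396. -50.] [177.6  37.6] 5.35
```

View pics/crop1.png

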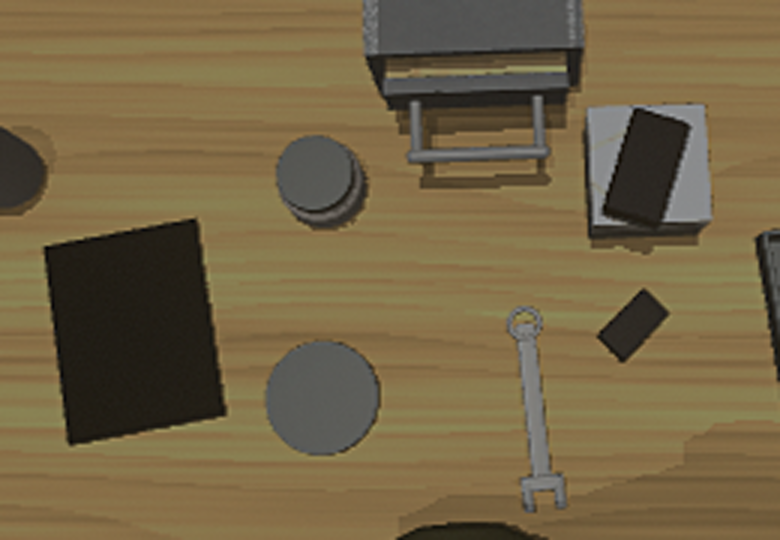

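The crop confirms the large pad (90.6 x 50 mm, top at z 0.131) lying on the stack. The small one is on the bench. Sizes and heights agree with the description, so I start.

Emit:
{"name": "send_rows", "arguments": {"deltas": [[[0, 0, 0, 0, 0, 0.139, 0.7], [0, 0, 0, 0, 0, 0.139, 0.7], [0, 0, 0, 0, 0, 0.139, 0.7], [0, 0, 0, 0, 0, 0.138, 0.7]]]}}

```text
time_s: 0.6
position: [0.137, -0.5325, 0.2288]
tool_rot: [[0.953, -0.303, -0.0], [-0.303, -0.953, 0.001], [-0.0, -0.001, -1.0]]
ft_force: [0.2, 0.4, -0.8]
grip_width: 0.0726
gripper_force: 0.0
```

Emit:
{"name": "send_rows", "arguments": {"deltas": [[[0.026, -0.0426, 0, 0, 0, 0, 0.7], [0.026, -0.0426, 0, 0, 0, 0, 0.7], [0.026, -0.0426, 0, 0, 0, 0, 0.7], [0.026, -0.0426, 0, 0, 0, 0, 0.7], [0.026, -0.0426, 0, 0, 0, 0, 0.7], [0.026, -0.0426, 0, 0, 0, 0, 0.7], [0.026, -0.0426, 0, 0, 0, 0, 0.7], [0.026, -0.0426, 0, 0, 0, 0, 0.7], [0.026, -0.0426, 0, 0, 0, 0, 0.7], [0.026, -0.0426, 0, 0, 0, 0, 0.7], [0.026, -0.0426, 0, 0, 0, 0, 0.7], [0.026, -0.0426, 0, 0, 0, 0, 0.7]]]}}

```text
time_s: 2.1
position: [0.5884, -0.1366, 0.2289]
tool_rot: [[0.954, -0.299, -0.001], [-0.299, -0.954, 0.0], [-0.001, -0.0, -1.0]]
ft_force: [0.0, -1.3, 0.6]
grip_width: 0.0726
gripper_force: 0.0
```

```bash
cat >> h.py <<'E'
def to(x,y,z,psi=None):
    s=telemetry.observe(); R=np.array(s['tool_rot']); 
    print('tool delta',np.round(R.T@(np.array([x,y,z])-s['position']),4),'psi',np.degrees(np.arctan2(R[1,0],R[0,0])).round(2), 'tz' if psi is not None else '', None if psi is None else np.round(np.radians(np.degrees(np.arctan2(R[1,0],R[0,0]))-psi),4))
E
python3 -c "
from h import *
st();to(.588,-.139,.13,-17.4);save(grab('side')['image'][180:380,200:460],'x')"
```

```text
{'time_s': 2.1, 'q': [-24.282, 27.367, 65.204, -0.003, 87.47, 83.088], 'position': [0.588, -0.137, 0.229], 'tool_rot': [[0.954, -0.299, -0.001], [-0.299, -0.954, 0.0], [-0.001, -0.0, -1.0]], 'ft_force': [0.022, -1.254, 0.583], 'grip_width': 0.073, 'gripper_force': 0.0}
tool delta [0.0004 0.0025 0.0989] psi -17.37 tz 0.0005
```

Emit:
{"name": "send_rows", "arguments": {"deltas": [[[0, 0.0025, 0.03, 0, 0, 0, 0.7], [0, 0, 0.03, 0, 0, 0, 0.7], [0, 0, 0.025, 0, 0, 0, 0.7], [0, 0, 0.014, 0, 0, 0, 0.7], [0, 0, 0, 0, 0, 0, 0.7], [0, 0, 0, 0, 0, 0, -0.1], [0, 0, 0, 0, 0, 0, -0.1], [0, 0, 0, 0, 0, 0, -0.1], [0, 0, 0, 0, 0, 0, -0.1], [0, 0, 0, 0, 0, 0, -0.1]]], "squeeze": 30}}

```text
time_s: 3.4
position: [0.5867, -0.1403, 0.1303]
tool_rot: [[0.954, -0.299, 0.0], [-0.299, -0.954, 0.0], [0.0, -0.0, -1.0]]
ft_force: [-0.2, -0.7, 0.0]
grip_width: 0.0385
gripper_force: 0.0
```

```bash
python3 -c "
from h import *
a=grab('side')['image'][190:340,250:430];b=grab('top')['image'][180:330,290:470]
save(cv2.resize(np.hstack([a[:,:180],b]),None,fx=2.2,fy=2.2,interpolation=2),'c2')"
```

```text
(no output)
```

View pics/c2.png

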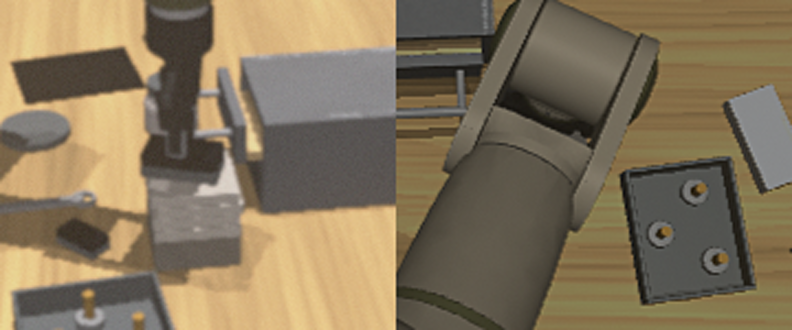

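The side view shows the near fingertip at about (178,155) against the pad top at (185,160), so the fingers seem to have closed above the pad or off it. I'll check with depth.

```bash
python3 -c "
from h import *
d=load('side');w=cloud(d)
# crop px (x/2.2+250, y/2.2+190)
for v in range(244,282,2):
    print(v,[tuple((w[v,u]*1000).round().astype(int).tolist()) if np.isfinite(w[v,u,0]) else None for u in (322,331,340,348)])
st()"
```

```text
244 [(560, -191, 199), (581, -194, 200), (633, 163, -2), (657, 158, 0)]
246 [(560, -188, 192), (581, -191, 193), (631, 143, 2), (656, 145, 0)]
248 [(560, -183, 184), (581, -192, 188), (631, 139, -2), (654, 129, 2)]
250 [(574, 108, 11), (581, -188, 180), (614, -54, 101), (636, -52, 99)]
252 [(563, -115, 134), (582, -174, 166), (615, -51, 93), (635, -59, 97)]
254 [(563, -124, 132), (582, -176, 162), (608, -128, 132), (628, -131, 133)]
256 [(562, -135, 133), (582, -171, 153), (607, -139, 133), (627, -140, 132)]
258 [(561, -144, 133), (582, -170, 147), (606, -147, 132), (626, -152, 134)]
260 [(561, -154, 133), (582, -172, 142), (605, -164, 137), (625, -160, 133)]
262 [(560, -156, 128), (582, -168, 134), (604, -167, 133), (625, -162, 128)]
264 [(560, -159, 124), (582, -165, 127), (604, -171, 129), (623, -176, 131)]
266 [(560, -155, 116), (582, -161, 118), (605, -166, 120), (624, -172, 122)]
268 [(560, -157, 111), (582, -167, 116), (604, -169, 116), (624, -171, 116)]
270 [(560, -155, 104), (582, -164, 109), (604, -173, 113), (624, -172, 111)]
272 [(560, -161, 102), (582, -160, 100), (605, -162, 100), (624, -170, 104)]
274 [(559, -170, 102), (581, -171, 101), (604, -170, 100), (624, -170, 98)]
276 [(559, -178, 101), (581, -176, 98), (603, -187, 104), (623, -185, 102)]
278 [(558, -190, 103), (580, -191, 102), (602, -189, 100), (622, -186, 97)]
280 [(557, -195, 100), (580, -192, 97), (602, -193, 96), (621, -196, 97)]
{'time_s': 3.5, 'q': [-24.682, 31.842, 74.311, 0.002, 73.847, 82.692], 'position': [0.587, -0.14, 0.13], 'tool_rot': [[0.954, -0.299, 0.0], [-0.299, -0.954, 0.0], [0.0, -0.0, -1.0]], 'ft_force': [-0.169, -0.481, -0.955], 'grip_width': 0.039, 'gripper_force': 0.0}
```

Emit:
{"name": "send_rows", "arguments": {"deltas": [[[0, 0, -0.03, 0, 0, 0, -0.1], [0, 0, -0.03, 0, 0, 0, 0.7], [0, 0, 0, 0, 0, 0, 0.7], [0, 0, 0, 0, 0, 0, 0.7], [0, 0, 0, 0, 0, 0, 0.7]]]}}

```text
time_s: 4.12
position: [0.5863, -0.1402, 0.1891]
tool_rot: [[0.954, -0.299, -0.002], [-0.299, -0.954, 0.001], [-0.002, -0.0, -1.0]]
ft_force: [-0.7, -0.1, -0.6]
grip_width: 0.0726
gripper_force: 0.0
```

```bash
python3 -c "
from h import *
d=grab('side');w=cloud(d);st()
im=d['image'][170:290,260:400]
save(cv2.resize(im,None,fx=5,fy=5,interpolation=2),'c3')
m=(abs(w[...,0]-.587)<.05)&(w[...,1]<-.06)&(w[...,1]>-.24)&(w[...,2]>.14)&(w[...,2]<.3)
for v in range(170,290,3):
    q=w[v][m[v]]
    if len(q): print(v,len(q),(q.min(0)*1000).round(),(q.max(0)*1000).round())
"
```

```text
{'time_s': 4.175, 'q': [-24.683, 28.849, 69.299, 0.001, 81.955, 82.69], 'position': [0.586, -0.14, 0.189], 'tool_rot': [[0.954, -0.299, -0.002], [-0.299, -0.954, 0.001], [-0.002, -0.0, -1.0]], 'ft_force': [0.407, -0.642, -0.025], 'grip_width': 0.072, 'gripper_force': 0.0}
194 4 [ 604. -128.  277.] [616. -81. 298.]
197 7 [ 596. -140.  269.] [615. -82. 297.]
200 11 [ 562. -163.  261.] [615. -83. 300.]
203 13 [ 562. -173.  255.] [615. -86. 298.]
206 11 [ 580. -194.  260.] [ 610. -115.  300.]
209 21 [ 554. -208.  246.] [ 611. -102.  299.]
212 21 [ 554. -207.  238.] [ 608. -102.  291.]
215 21 [ 554. -208.  231.] [ 608. -104.  284.]
218 20 [ 554. -210.  221.] [ 608. -102.  277.]
221 18 [ 554. -208.  213.] [ 608. -102.  268.]
224 20 [ 556. -208.  205.] [ 608. -102.  261.]
227 12 [ 556. -208.  245.] [ 582. -194.  253.]
230 9 [ 564. -192.  228.] [ 583. -175.  236.]
233 9 [ 564. -192.  222.] [ 582. -178.  229.]
236 9 [ 563. -191.  214.] [ 582. -178.  220.]
239 9 [ 563. -189.  206.] [ 582. -179.  211.]
```

View pics/c3.png

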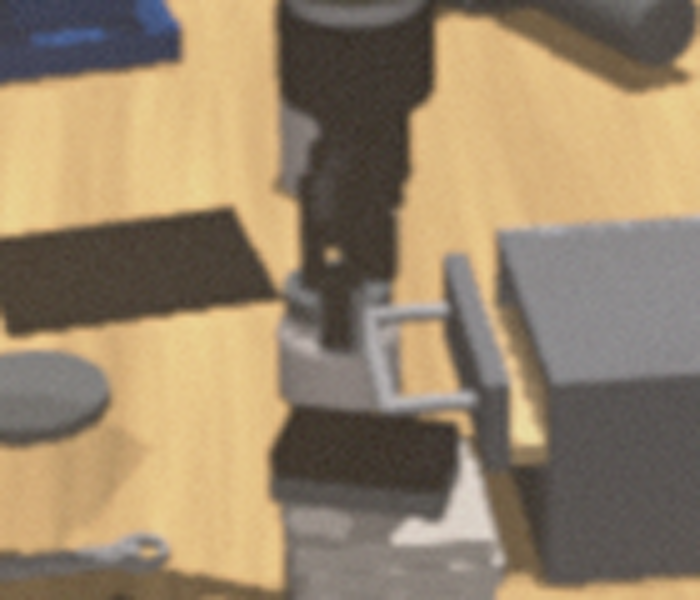

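The side crop shows the pad undisturbed at (365,450). The near fingertip ends at about z 0.20 while the TCP is at 0.189, so at this opening the fingertips sit farther back than nominal. I'll go lower, watching the force.

Emit:
{"name": "send_rows", "arguments": {"deltas": [[[0.001, 0, 0.03, 0, 0, 0, 0.6], [0, 0, 0.025, 0, 0, 0, 0.6], [0, 0, 0.015, 0, 0, 0, 0.6], [0, 0, 0.008, 0, 0, 0, 0.6], [0, 0, 0.006, 0, 0, 0, 0.6], [0, 0, 0, 0, 0, 0, 0.6]]]}}

```text
time_s: 4.92
position: [0.5877, -0.1406, 0.1063]
tool_rot: [[0.954, -0.299, 0.0], [-0.299, -0.954, -0.0], [0.0, 0.0, -1.0]]
ft_force: [-0.9, -0.1, 0.7]
grip_width: 0.0682
gripper_force: 0.0
```

Emit:
{"name": "send_rows", "arguments": {"deltas": [[[0, 0, 0, 0, 0, 0, 0.1], [0, 0, 0, 0, 0, 0, 0], [0, 0, 0, 0, 0, 0, 0], [0, 0, 0, 0, 0, 0, 0], [0, 0, 0, 0, 0, 0, 0]]], "squeeze": 30}}

```text
time_s: 5.55
position: [0.588, -0.1406, 0.1071]
tool_rot: [[0.954, -0.299, 0.002], [-0.299, -0.954, -0.0], [0.002, 0.0, -1.0]]
ft_force: [-0.6, 0.5, 5.0]
grip_width: 0.0491
gripper_force: 33.3
```

Emit:
{"name": "send_rows", "arguments": {"deltas": [[[0, 0, -0.02, 0, 0, 0, 0], [0, 0, -0.04, 0, 0, 0, 0], [0, 0, -0.05, 0, 0, 0, 0], [0, 0, 0, 0, 0, 0, 0]]]}}

```text
time_s: 6.05
position: [0.5887, -0.1411, 0.2198]
tool_rot: [[0.954, -0.299, 0.006], [-0.298, -0.954, -0.003], [0.007, 0.001, -1.0]]
ft_force: [0.9, -0.0, -2.8]
grip_width: 0.0494
gripper_force: 32.6
```

Emit:
{"name": "send_rows", "arguments": {"deltas": [[[-0.0155, -0.0242, 0, 0, 0, 0, 0], [-0.0255, -0.0392, 0, 0, 0, 0, 0], [-0.0255, -0.0392, 0, 0, 0, 0, 0], [-0.0255, -0.0392, 0, 0, 0, 0, 0], [-0.0255, -0.0392, 0, 0, 0, 0, 0], [-0.0255, -0.0392, 0, 0, 0, 0, 0], [-0.0255, -0.0392, 0, 0, 0, 0, 0], [-0.0255, -0.0392, 0, 0, 0, 0, 0], [-0.0255, -0.0392, 0, 0, 0, 0, 0], [-0.0255, -0.0392, 0, 0, 0, 0, 0], [-0.01, -0.015, 0, 0, 0, 0, 0], [0, 0, 0, 0, 0, 0, 0]]]}}

```text
time_s: 7.55
position: [0.4608, 0.3099, 0.2152]
tool_rot: [[0.955, -0.297, -0.002], [-0.297, -0.955, -0.001], [-0.001, 0.001, -1.0]]
ft_force: [0.4, 0.4, -1.6]
grip_width: 0.0495
gripper_force: 32.5
```

```bash
cat > seg.py <<'E'
from h import *
E
python3 -c "
from h import *
to(.462,.31,.012)
d=grab('top'); w=cloud(d); im=d['image']
save(cv2.resize(im[180:360,140:400],None,fx=3,fy=3,interpolation=2),'c4')
z=w[...,2]; v,u=np.mgrid[:480,:640]
m=((u>325)&(u<385)&(v>200)&(v<270)&(z>.09)&(z<.11)).astype('uint8')
n,l,s,c=cv2.connectedComponentsWithStats(m);m=l==1+np.argmax(s[1:,4])
print(m.sum(),cv2.minAreaRect((w[m][:,:2]*1000).astype('float32')),np.nanmedian(z[m]))
"
```

```text
tool delta [ 0.0014 -0.0007  0.2032] psi -17.28  None
1560 ((595.5341796875, -143.21046447753906), (101.34403991699219, 100.01617431640625), 2.3932671546936035) 0.09935549181220257
```

View pics/c4.png

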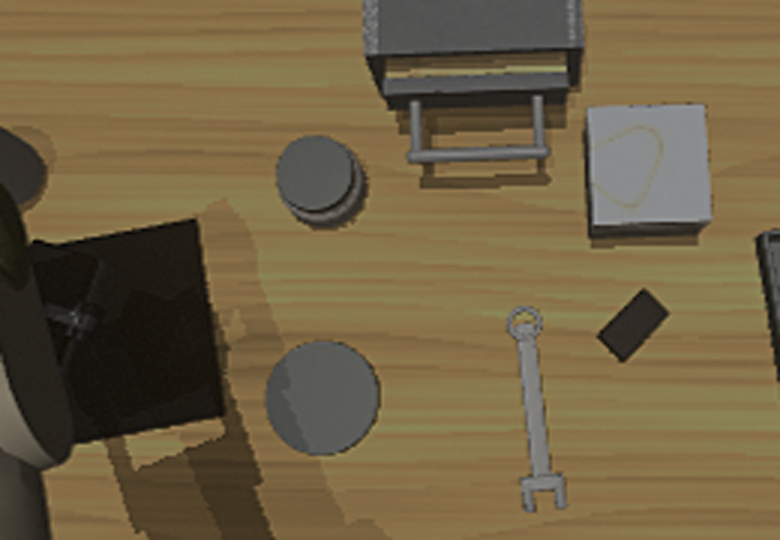

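The pad is held above the mat at crop (70,320), tile fully visible at (648,165). Lowering.

Emit:
{"name": "send_rows", "arguments": {"deltas": [[[0.001, 0, 0.05, 0, 0, 0, 0], [0, 0, 0.05, 0, 0, 0, 0], [0, 0, 0.05, 0, 0, 0, 0], [0, 0, 0.03, 0, 0, 0, 0], [0, 0, 0.012, 0, 0, 0, 0], [0, 0, 0.004, 0, 0, 0, 0], [0, 0, 0.004, 0, 0, 0, 0], [0, 0, 0, 0, 0, 0, 0]]]}}

```text
time_s: 8.6
position: [0.4626, 0.3094, 0.0169]
tool_rot: [[0.954, -0.299, 0.001], [-0.299, -0.954, 0.0], [0.001, -0.001, -1.0]]
ft_force: [-0.1, 0.8, -2.3]
grip_width: 0.0495
gripper_force: 32.4
```

Emit:
{"name": "send_rows", "arguments": {"deltas": [[[0, 0, 0.002, 0, 0, 0, 0], [0, 0, 0.002, 0, 0, 0, 0], [0, 0, 0, 0, 0, 0, 0]]]}}

```text
time_s: 8.98
position: [0.4622, 0.3094, 0.0122]
tool_rot: [[0.954, -0.298, -0.0], [-0.298, -0.954, -0.0], [-0.0, 0.0, -1.0]]
ft_force: [0.5, 0.5, -2.7]
grip_width: 0.0494
gripper_force: 32.4
```

Emit:
{"name": "send_rows", "arguments": {"deltas": [[[0, 0, 0.0015, 0, 0, 0, 0], [0, 0, 0, 0, 0, 0, 0]]]}}

```text
time_s: 9.22
position: [0.4623, 0.3094, 0.011]
tool_rot: [[0.954, -0.299, 0.0], [-0.299, -0.954, 0.0], [0.0, -0.0, -1.0]]
ft_force: [-1.3, -0.2, 2.5]
grip_width: 0.0496
gripper_force: 33.0
```

Emit:
{"name": "send_rows", "arguments": {"deltas": [[[0, 0, 0, 0, 0, 0, 0.4], [0, 0, 0, 0, 0, 0, 0.5], [0, 0, 0, 0, 0, 0, 0.5], [0, 0, -0.02, 0, 0, 0, 0.5], [0, 0, -0.05, 0, 0, 0, 0.5], [0, 0, -0.06, 0, 0, 0, 0.0], [0, 0, -0.06, 0, 0, 0, -0.3]]]}}

```text
time_s: 10.1
position: [0.462, 0.3092, 0.2026]
tool_rot: [[0.954, -0.299, -0.0], [-0.299, -0.954, -0.0], [-0.0, 0.0, -1.0]]
ft_force: [0.9, 0.8, -0.2]
grip_width: 0.03
gripper_force: 0.0
```

Emit:
{"name": "send_rows", "arguments": {"deltas": [[[0, 0, 0, 0, 0, -0.16, -0.3], [0, 0, 0, 0, 0, -0.16, -0.3], [0, 0, 0, 0, 0, -0.16, -0.3], [0, 0, 0, 0, 0, -0.16, -0.3], [0, 0, 0, 0, 0, -0.16, -0.3], [0, 0, 0, 0, 0, -0.16, -0.3], [0, 0, 0, 0, 0, -0.16, -0.3], [0, 0, 0, 0, 0, -0.16, -0.3], [0, 0, 0, 0, 0, -0.16, -0.3], [0, 0, 0, 0, 0, -0.16, -0.3], [0, 0, 0, 0, 0, -0.16, -0.3], [0, 0, 0, 0, 0, -0.155, -0.3]]]}}

```text
time_s: 11.6
position: [0.4622, 0.3093, 0.2006]
tool_rot: [[-0.046, 0.999, -0.0], [0.999, 0.046, -0.0], [-0.0, -0.0, -1.0]]
ft_force: [-0.0, 0.8, -0.4]
grip_width: 0.0297
gripper_force: 0.0
```

```bash
python3 -c "
from h import *
d=load('top'); w=cloud(d); z=w[...,2]; v,u=np.mgrid[:480,:640]
m=(u>284)&(u<316)&(v>225)&(v<238)&(z>.09)
p=w[m]; print(len(p),(p.mean(0)*1000).round(1),(p.min(0)*1000).round(1),(p.max(0)*1000).round(1), np.degrees(np.arctan(np.polyfit(p[:,1],p[:,0],1)[0])))
m=(u>268)&(u<330)&(v>200)&(v<214)&(z>.115)&(z<.1245)
p=w[m];print('panel',len(p),(p.mean(0)*1000).round(1),np.degrees(np.arctan(np.polyfit(p[:,1],p[:,0],1)[0])))
d=load('side');w=cloud(d);z=w[...,2]
m=(w[...,0]>.585)&(w[...,0]<.615)&(abs(w[...,1])<.06)&(z>.085)&(z<.11); p=w[m];print('side handle',len(p),(p.mean(0)*1000).round(1),(p.min(0)*1000).round(1),(p.max(0)*1000).round(1))
d=grab('top'); w=cloud(d);z=w[...,2]
m=(w[...,2]>.025)&(w[...,2]<.045)&(abs(w[...,0]-.46)<.08)&(abs(w[...,1]-.31)<.08)
if m.sum(): print('pad',m.sum(),(w[m].mean(0)*1000).round(1))
c=np.radians(2.45)
st(); to(.604,.001,.16,92.45)
"
```

```text
146 [603.6  -1.  100. ] [597.3 -39.5  94. ] [612.5  36.4 104.8] -2.3516009760267993
panel 358 [659.    1.2 119.2] -2.6113044502743197
side handle 97 [604.6  -6.2 100.9] [597.1 -59.3  92.9] [614.8  57.7 106.1]
pad 676 [460.5 307.3  35. ]
{'time_s': 11.65, 'q': [21.596, 23.685, 76.207, -0.002, 80.121, 18.612], 'position': [0.462, 0.309, 0.201], 'tool_rot': [[-0.052, 0.999, -0.0], [0.999, 0.052, -0.0], [-0.0, -0.0, -1.0]], 'ft_force': [0.249, -0.251, -0.034], 'grip_width': 0.03, 'gripper_force': 0.0}
tool delta [-0.3153  0.1256  0.0406] psi 92.98 tz 0.0093
```

Emit:
{"name": "send_rows", "arguments": {"deltas": [[[-0.0396, 0.0157, 0, 0, 0, 0.009, -0.3], [-0.0396, 0.0157, 0, 0, 0, 0, -0.3], [-0.0396, 0.0157, 0, 0, 0, 0, -0.3], [-0.0396, 0.0157, 0, 0, 0, 0, -0.3], [-0.0396, 0.0157, 0, 0, 0, 0, -0.3], [-0.0396, 0.0157, 0, 0, 0, 0, -0.3], [-0.0396, 0.0157, 0, 0, 0, 0, -0.3], [-0.0396, 0.0157, 0, 0, 0, 0, -0.3], [0, 0, 0.03, 0, 0, 0, -0.3], [0, 0, 0, 0, 0, 0, -0.3]]]}}

```text
time_s: 12.9
position: [0.5973, -0.0032, 0.1688]
tool_rot: [[-0.03, 1.0, -0.005], [1.0, 0.03, 0.001], [0.001, -0.005, -1.0]]
ft_force: [0.3, 1.1, 0.5]
grip_width: 0.0299
gripper_force: 0.0
```

```bash
python3 -c "
from h import *
to(.604,-.001,.085,92.45)
"
```

```text
tool delta [0.0019 0.0072 0.0838] psi 91.69 tz -0.0132
```

Emit:
{"name": "send_rows", "arguments": {"deltas": [[[0, 0, 0, 0, 0, 0, -0.3], [0, 0, 0, 0, 0, 0, -0.3]]]}}

```text
time_s: 13.15
position: [0.5986, -0.0027, 0.172]
tool_rot: [[-0.032, 0.999, 0.002], [0.999, 0.032, -0.0], [-0.0, 0.002, -1.0]]
ft_force: [0.3, 0.1, 0.8]
grip_width: 0.03
gripper_force: 0.0
```

```bash
python3 -c "
from h import *
to(.604,-.001,.085,92.45)
"
```

```text
tool delta [0.0015 0.0053 0.087 ] psi 91.85 tz -0.0104
```

Emit:
{"name": "send_rows", "arguments": {"deltas": [[[0.001, 0.005, 0.02, 0, 0, -0.01, -0.3], [0, 0, 0.03, 0, 0, 0, -0.3], [0, 0, 0.022, 0, 0, 0, -0.3], [0, 0, 0.01, 0, 0, 0, -0.3], [0, 0, 0.004, 0, 0, 0, -0.3], [0, 0, 0, 0, 0, 0, -0.3]]]}}

```text
time_s: 13.9
position: [0.6036, -0.0019, 0.0854]
tool_rot: [[-0.042, 0.999, 0.001], [0.999, 0.042, -0.0], [-0.0, 0.001, -1.0]]
ft_force: [0.9, -0.7, 0.8]
grip_width: 0.0297
gripper_force: 0.0
```

Emit:
{"name": "send_rows", "arguments": {"deltas": [[[0, 0, 0, 0, 0, 0, -1], [0, 0, 0, 0, 0, 0, -1], [0, 0, 0, 0, 0, 0, -1], [0, 0, 0, 0, 0, 0, -1]]], "squeeze": 30}}

```text
time_s: 14.4
position: [0.6038, -0.002, 0.0857]
tool_rot: [[-0.042, 0.999, 0.002], [0.999, 0.042, -0.0], [-0.0, 0.002, -1.0]]
ft_force: [0.2, -0.2, 6.0]
grip_width: 0.0106
gripper_force: 29.6
```

Emit:
{"name": "send_rows", "arguments": {"deltas": [[[0, -0.008, 0, 0, 0, 0, -1], [0, -0.015, 0, 0, 0, 0, -1], [0, -0.02, 0, 0, 0, 0, -1], [0, -0.02, 0, 0, 0, 0, -1], [0, -0.02, 0, 0, 0, 0, -1], [0, -0.02, 0, 0, 0, 0, -1], [0, -0.02, 0, 0, 0, 0, -1], [0, -0.015, 0, 0, 0, 0, -1], [0, -0.01, 0, 0, 0, 0, -1], [0, -0.005, 0, 0, 0, 0, -1], [0, 0, 0, 0, 0, 0, -1]]]}}

```text
time_s: 15.78
position: [0.4504, -0.0088, 0.0856]
tool_rot: [[-0.042, 0.999, 0.002], [0.999, 0.042, -0.001], [-0.001, 0.001, -1.0]]
ft_force: [-1.8, -2.0, 10.5]
grip_width: 0.0108
gripper_force: 30.3
```

Pull on in small steps until the stop shows as force.

Emit:
{"name": "send_rows", "arguments": {"deltas": [[[0, -0.003, 0, 0, 0, 0, -1], [0, -0.003, 0, 0, 0, 0, -1], [0, -0.002, 0, 0, 0, 0, -1], [0, 0, 0, 0, 0, 0, -1]]]}}

```text
time_s: 16.27
position: [0.4435, -0.0091, 0.0856]
tool_rot: [[-0.042, 0.999, 0.004], [0.999, 0.042, -0.001], [-0.001, 0.004, -1.0]]
ft_force: [2.2, 0.1, 6.4]
grip_width: 0.0104
gripper_force: 30.0
```

Emit:
{"name": "send_rows", "arguments": {"deltas": [[[0, -0.002, 0, 0, 0, 0, -1], [0, -0.002, 0, 0, 0, 0, -1], [0, 0, 0, 0, 0, 0, -1]]]}}

```text
time_s: 16.65
position: [0.4433, -0.0092, 0.0857]
tool_rot: [[-0.041, 0.999, 0.013], [0.999, 0.041, -0.001], [-0.001, 0.013, -1.0]]
ft_force: [21.4, 5.7, -8.9]
grip_width: 0.0104
gripper_force: 29.5
```

The drawer is at its stop: 21 N, at handle x 0.4435. Now ease off, release, lift and stage beside the stack.

Emit:
{"name": "send_rows", "arguments": {"deltas": [[[0, 0.0025, 0, 0, 0, 0, -1], [0, 0, 0, 0, 0, 0, -0.5], [0, 0, 0, 0, 0, 0, -0.4], [0, 0, 0, 0, 0, 0, -0.4], [0, 0, -0.02, 0, 0, 0, -0.4], [0, 0, -0.04, 0, 0, 0, -0.3], [0, 0, -0.05, 0, 0, 0, 0.18]]]}}

```text
time_s: 17.52
position: [0.4401, -0.0086, 0.1954]
tool_rot: [[-0.042, 0.999, -0.002], [0.999, 0.042, 0.001], [0.001, -0.002, -1.0]]
ft_force: [0.2, 1.0, -0.3]
grip_width: 0.047
gripper_force: 0.0
```

Emit:
{"name": "send_rows", "arguments": {"deltas": [[[-0.036, 0.0243, 0, 0, 0, 0, 0.18], [-0.036, 0.0243, 0, 0, 0, 0, 0.18], [-0.036, 0.0243, 0, 0, 0, 0, 0.18], [-0.036, 0.0243, 0, 0, 0, 0, 0.18], [-0.036, 0.0243, 0, 0, 0, 0, 0.18], [-0.036, 0.0243, 0, 0, 0, 0, 0.18], [0, 0, 0.04, 0, 0, 0, 0.18], [0, 0, 0.02, 0, 0, 0, 0.18], [0, 0, 0, 0, 0, 0, 0.18], [0, 0, 0, 0, 0, 0, 0.18]]]}}

```text
time_s: 18.77
position: [0.596, -0.2186, 0.1358]
tool_rot: [[-0.042, 0.999, 0.001], [0.999, 0.042, -0.001], [-0.001, 0.001, -1.0]]
ft_force: [0.5, -0.0, -0.3]
grip_width: 0.0505
gripper_force: 0.0
```

```bash
cat > tips.py <<'E'
from h import *
st(); to(.5987,-.219,.1,92.5)
d=grab('side');w=cloud(d);p=np.array(telemetry.observe()['position'])
save(cv2.resize(d['image'][190:330,260:420],None,fx=4.5,fy=4.5,interpolation=2),'c5')
near=(abs(w[...,0]-p[0])<.07)&(w[...,1]<p[1]+.03)&(w[...,1]>p[1]-.05)&(w[...,2]>.06)
for v in range(200,310,1):
    q=w[v][near[v]]
    if len(q)>1: print(v,len(q),'x',(q[:,0].min()*1000).round(),(q[:,0].max()*1000).round(),'y',(np.median(q[:,1])*1000).round(),'z',(np.median(q[:,2])*1000).round())
E
python3 tips.py | tail -30; python3 -c "
from h import *
d=grab('top'); w=cloud(d); z=w[...,2]; v,u=np.mgrid[:480,:640]
m=(w[...,0]>.3)&(z>.112)&(z<.125)&(abs(w[...,1])<.1)&(w[...,0]<.55)
r=cv2.minAreaRect((w[m][:,:2]*1000).astype('float32')); print('panel',m.sum(),r)
m=(z>.078)&(z<.088)&(abs(w[...,1])<.09)&(w[...,0]<.68)&(w[...,0]>.5)
r=cv2.minAreaRect((w[m][:,:2]*1000).astype('float32')); print('tray',m.sum(),r)"
```

```text
261 13 x 557.0 633.0 y -227.0 z 171.0
262 13 x 557.0 633.0 y -228.0 z 169.0
263 13 x 557.0 633.0 y -225.0 z 165.0
264 13 x 557.0 633.0 y -227.0 z 163.0
265 13 x 557.0 633.0 y -226.0 z 160.0
266 13 x 557.0 632.0 y -228.0 z 158.0
267 12 x 557.0 631.0 y -229.0 z 156.0
268 10 x 557.0 628.0 y -228.0 z 153.0
269 8 x 559.0 625.0 y -229.0 z 152.0
270 8 x 559.0 625.0 y -229.0 z 149.0
271 3 x 564.0 568.0 y -229.0 z 147.0
272 3 x 564.0 568.0 y -227.0 z 143.0
276 3 x 632.0 639.0 y -189.0 z 104.0
277 9 x 595.0 644.0 y -190.0 z 103.0
278 22 x 548.0 644.0 y -192.0 z 101.0
279 35 x 548.0 644.0 y -192.0 z 100.0
280 36 x 548.0 642.0 y -193.0 z 97.0
281 39 x 548.0 647.0 y -193.0 z 94.0
282 36 x 547.0 650.0 y -194.0 z 92.0
283 36 x 547.0 649.0 y -193.0 z 87.0
284 39 x 547.0 649.0 y -193.0 z 85.0
285 39 x 552.0 649.0 y -194.0 z 82.0
286 39 x 552.0 649.0 y -193.0 z 78.0
287 40 x 552.0 649.0 y -193.0 z 76.0
288 35 x 552.0 647.0 y -194.0 z 73.0
289 37 x 550.0 647.0 y -193.0 z 70.0
290 40 x 549.0 647.0 y -193.0 z 67.0
291 36 x 549.0 642.0 y -193.0 z 64.0
292 25 x 549.0 622.0 y -193.0 z 62.0
293 11 x 549.0 604.0 y -196.0 z 62.0
panel 401 ((498.1333312988281, -4.5958709716796875), (15.808652877807617, 153.93446350097656), 2.3763649463653564)
tray 3718 ((596.2049560546875, 0.3127288818359375), (172.20462036132812, 156.20762634277344), 2.6764423847198486)
```

View pics/c5.png

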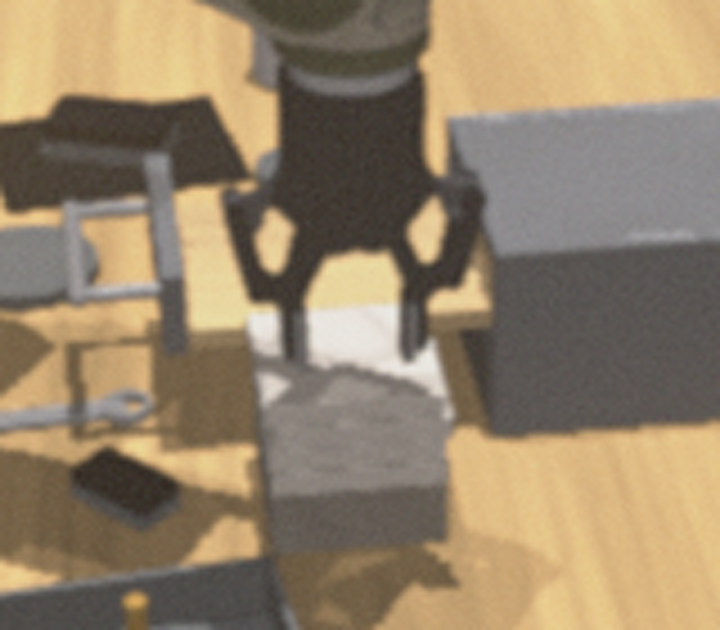

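The crop shows both fingertips at about (295,360) and (410,355), just outside the tile's near edge. Depth puts the tips about 9 mm behind the TCP at this opening. I'll lower until the tips are near z 0.090 and check again.

Emit:
{"name": "send_rows", "arguments": {"deltas": [[[0, 0.002, 0.02, 0, 0, 0, 0.18], [0, 0, 0.02, 0, 0, 0, 0.18], [0, 0, 0.01, 0, 0, 0, 0.18], [0, 0, 0.004, 0, 0, 0, 0.18], [0, 0, 0, 0, 0, 0, 0.18], [0, 0, 0, 0, 0, 0, 0.18]]]}}

```text
time_s: 19.62
position: [0.5979, -0.2186, 0.0815]
tool_rot: [[-0.042, 0.999, 0.001], [0.999, 0.042, -0.001], [-0.001, 0.001, -1.0]]
ft_force: [1.5, -0.6, -0.5]
grip_width: 0.0505
gripper_force: 0.0
```

```bash
sed -i "s/'c5'/'c6'/;s/190:330,260:420/250:310,290:370/;s/fx=4.5,fy=4.5/fx=9,fy=9/" tips.py; python3 - <<'E'
exec(open('tips.py').read().split('near=')[0])
f=(w[...,1]<p[1]-.003)&(w[...,1]>p[1]-.02)&(abs(w[...,0]-p[0])<.06)&(w[...,2]<.15)&(w[...,2]>.03)
for v in range(270,300):
    q=w[v][f[v]]
    if len(q): print(v,len(q),'x',(q[:,0]*1000).round().astype(int).tolist(),'z',(q[:,2]*1000).round().astype(int).tolist())
E
```

```text
{'time_s': 19.625, 'q': [-30.714, 37.738, 71.679, 0.001, 70.506, -33.118], 'position': [0.598, -0.219, 0.081], 'tool_rot': [[-0.042, 0.999, 0.001], [0.999, 0.042, -0.001], [-0.001, 0.001, -1.0]], 'ft_force': [1.456, -0.567, -0.507], 'grip_width': 0.05, 'gripper_force': 0.0}
tool delta [-0.0005  0.0008 -0.0185] psi 92.4 tz -0.0017
270 13 x [564, 620, 623, 625, 628, 630, 638, 642, 644, 647, 649, 651, 654] z [147, 150, 147, 148, 146, 147, 142, 143, 146, 144, 143, 144, 142]
271 18 x [549, 563, 566, 568, 571, 575, 621, 623, 625, 627, 630, 633, 640, 644, 647, 649, 651, 654] z [148, 148, 148, 148, 147, 150, 143, 143, 142, 145, 144, 139, 142, 143, 139, 142, 143, 141]
272 28 x [540, 542, 544, 547, 549, 552, 554, 559, 561, 563, 566, 568, 570, 573, 575, 623, 625, 628, 630, 632, 635, 640, 642, 644, 646, 649, 652, 653] z [147, 147, 149, 146, 147, 142, 142, 143, 141, 148, 145, 146, 144, 145, 145, 141, 143, 139, 140, 140, 136, 135, 140, 140, 141, 139, 138, 141]
273 27 x [540, 542, 544, 547, 549, 551, 554, 556, 559, 561, 563, 566, 568, 570, 573, 623, 625, 627, 630, 633, 635, 640, 643, 644, 647, 648,
[... 1754 characters left out ...]
107, 107, 108, 107, 107, 106]
284 10 x [558, 563, 565, 568, 570, 623, 625, 627, 631, 636] z [108, 109, 109, 111, 109, 107, 108, 108, 104, 102]
285 11 x [558, 560, 563, 565, 567, 570, 623, 626, 628, 631, 633] z [107, 106, 110, 107, 111, 112, 103, 102, 104, 99, 101]
286 9 x [558, 560, 563, 565, 567, 570, 623, 626, 628] z [102, 104, 103, 102, 107, 102, 102, 98, 98]
287 9 x [560, 563, 565, 567, 570, 623, 626, 628, 631] z [102, 100, 100, 102, 102, 98, 96, 95, 94]
288 7 x [560, 563, 565, 567, 570, 623, 625] z [97, 99, 99, 103, 96, 95, 95]
289 8 x [560, 563, 565, 567, 570, 622, 625, 628] z [97, 93, 95, 96, 96, 95, 93, 90]
290 4 x [565, 567, 569, 572] z [90, 94, 96, 94]
291 2 x [567, 569] z [90, 92]
```

View pics/c6.png

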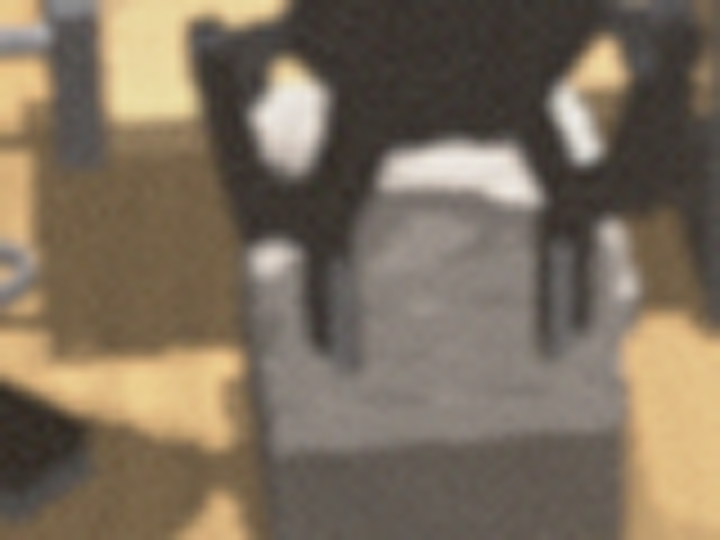

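The crop shows both fingertips at (335,365) and (560,350), in front of the tile side. Depth gives a tip z of about 0.090, 5 mm above the second tile's top face. Push gently along tool +x.

Emit:
{"name": "send_rows", "arguments": {"deltas": [[[0.008, 0, 0, 0, 0, 0, 0.18], [0.006, 0, 0, 0, 0, 0, 0.18], [0.005, 0, 0, 0, 0, 0, 0.18], [0.006, 0, 0, 0, 0, 0, 0.18], [0.006, 0, 0, 0, 0, 0, 0.18], [0.006, 0, 0, 0, 0, 0, 0.18], [0.006, 0, 0, 0, 0, 0, 0.18], [0.003, 0, 0, 0, 0, 0, 0.18]]]}}

```text
time_s: 20.68
position: [0.5958, -0.1721, 0.0809]
tool_rot: [[-0.042, 0.999, 0.0], [0.999, 0.042, -0.0], [-0.0, 0.0, -1.0]]
ft_force: [0.8, -3.0, 1.1]
grip_width: 0.0502
gripper_force: 1.6
```

```bash
cat > tile.py <<'E'
from h import *
d=grab('side');w=cloud(d); st()
z=w[...,2];im=d['image'].astype(int)
# outer (-y) faces of stack layers: y by height
m=(w[...,0]>.575)&(w[...,0]<.618)&(w[...,1]<.0)&(w[...,1]>-.23)
for a,b in ((.041,.053),(.057,.068),(.072,.082),(.089,.097)):
    k=m&(z>a)&(z<b); print(a,k.sum(),np.round(np.median(w[k][:,1]),4) if k.sum() else None)
E
python3 tile.py
```

```text
{'time_s': 20.725, 'q': [-27.015, 36.36, 74.703, 0.007, 68.932, -29.443], 'position': [0.596, -0.172, 0.081], 'tool_rot': [[-0.042, 0.999, 0.0], [0.999, 0.042, 0.0], [0.0, 0.0, -1.0]], 'ft_force': [0.108, -1.37, 1.136], 'grip_width': 0.051, 'gripper_force': 0.519}
0.041 64 -0.1935
0.057 62 -0.1929
0.072 54 -0.1935
0.089 54 -0.1622
```

Emit:
{"name": "send_rows", "arguments": {"deltas": [[[0.005, 0, 0, 0, 0, 0, 0.18], [0.007, 0, 0, 0, 0, 0, 0.18], [0.007, 0, 0, 0, 0, 0, 0.18], [0.007, 0, 0, 0, 0, 0, 0.18], [0.007, 0, 0, 0, 0, 0, 0.18], [0.007, 0, 0, 0, 0, 0, 0.18], [0.007, 0, 0, 0, 0, 0, 0.18], [0.007, 0, 0, 0, 0, 0, 0.18], [0.007, 0, 0, 0, 0, 0, 0.18], [0.005, 0, 0, 0, 0, 0, 0.18]]]}}

```text
time_s: 21.98
position: [0.5925, -0.1055, 0.0803]
tool_rot: [[-0.042, 0.999, -0.001], [0.999, 0.042, 0.001], [0.001, -0.001, -1.0]]
ft_force: [0.2, -1.0, -1.7]
grip_width: 0.0503
gripper_force: 0.7
```

```bash
python3 tile.py
```

```text
{'time_s': 22.025, 'q': [-21.331, 34.871, 77.928, 0.036, 67.296, -23.79], 'position': [0.592, -0.105, 0.08], 'tool_rot': [[-0.043, 0.999, -0.001], [0.999, 0.043, 0.001], [0.001, -0.001, -1.0]], 'ft_force': [0.31, -0.389, 0.012], 'grip_width': 0.05, 'gripper_force': 0.173}
0.041 72 -0.1944
0.057 60 -0.1931
0.072 61 -0.1928
0.089 64 -0.0933
```

Emit:
{"name": "send_rows", "arguments": {"deltas": [[[0.005, 0, 0, 0, 0, 0, 0.18], [0.006, 0, 0, 0, 0, 0, 0.18], [0.006, 0, 0, 0, 0, 0, 0.18], [0.006, 0, 0, 0, 0, 0, 0.18], [0.006, 0, 0, 0, 0, 0, 0.18], [0.006, 0, 0, 0, 0, 0, 0.18], [0.004, 0, 0, 0, 0, 0, 0.18], [0.003, 0, 0, 0, 0, 0, 0.18], [0, 0, 0, 0, 0, 0, 0.18]]]}}

```text
time_s: 23.15
position: [0.5912, -0.0642, 0.0808]
tool_rot: [[-0.042, 0.999, 0.0], [0.999, 0.042, 0.0], [0.0, 0.0, -1.0]]
ft_force: [-0.2, 0.4, -0.5]
grip_width: 0.0502
gripper_force: 0.0
```

```bash
python3 tile.py
```

```text
{'time_s': 23.2, 'q': [-17.614, 34.205, 79.203, 0.022, 66.591, -20.031], 'position': [0.591, -0.064, 0.081], 'tool_rot': [[-0.042, 0.999, 0.0], [0.999, 0.042, 0.0], [0.0, 0.0, -1.0]], 'ft_force': [0.266, -0.225, 0.346], 'grip_width': 0.05, 'gripper_force': 0.0}
0.041 63 -0.1939
0.057 71 -0.1933
0.072 110 -0.109
0.089 86 -0.0504
```

Tile centre is now on the centre line. Back off, lift, take a top look.

Emit:
{"name": "send_rows", "arguments": {"deltas": [[[-0.01, 0, 0, 0, 0, 0, 0.18], [-0.02, 0, 0, 0, 0, 0, 0.18], [0, 0, -0.03, 0, 0, 0, 0.18], [0, 0, -0.045, 0, 0, 0, 0.18], [0, 0, -0.045, 0, 0, 0, 0], [0.023, -0.0363, 0, 0, 0, 0, -0.3], [0.023, -0.0363, 0, 0, 0, 0, -0.3], [0.023, -0.0363, 0, 0, 0, 0, -0.3], [0.023, -0.0363, 0, 0, 0, 0, -0.3], [0, 0, 0, 0, 0, 0, -0.3], [0, 0, 0, 0, 0, 0, -0.3]]]}}

```text
time_s: 24.58
position: [0.4444, -0.0097, 0.2011]
tool_rot: [[-0.041, 0.999, 0.001], [0.999, 0.041, -0.001], [-0.001, 0.001, -1.0]]
ft_force: [0.3, -1.0, -0.5]
grip_width: 0.03
gripper_force: 0.0
```

```bash
cat > chk.py <<'E'
from h import *
d=grab('side');w=cloud(d);z=w[...,2]
m=(w[...,0]>.535)&(w[...,0]<.66)&(abs(w[...,1])<.09)&(z>.0925)&(z<.103)
n,l,s,c=cv2.connectedComponentsWithStats(m.astype('uint8'));m=l==1+np.argmax(s[1:,4])
print('tile side',m.sum(),cv2.minAreaRect((w[m][:,:2]*1000).astype('float32')),np.median(z[m]), np.linalg.lstsq(np.c_[w[m][:,:2],np.ones(m.sum())],z[m],rcond=None)[0])
d=grab('top'); w=cloud(d);z=w[...,2]
m=(w[...,0]>.535)&(w[...,0]<.66)&(abs(w[...,1])<.09)&(z>.092)&(z<.103)
if m.sum(): print('tile top',m.sum(),cv2.minAreaRect((w[m][:,:2]*1000).astype('float32')),np.median(z[m]))
m=(z>.112)&(z<.125)&(abs(w[...,1])<.1)&(w[...,0]<.55)&(w[...,0]>.47)
if m.sum(): print('panel',m.sum(),cv2.minAreaRect((w[m][:,:2]*1000).astype('float32')))
E
python3 chk.py; python3 -c "
from h import *
to(.4436,-.008,.085,92.45)"
```

```text
tile side 700 ((588.6083374023438, -4.803394317626953), (100.99147033691406, 107.07962036132812), 1.6930253505706787) 0.09785202918676075 [-0.00346108  0.00896654  0.09984238]
tile top 1389 ((589.575439453125, -3.289031982421875), (100.98812866210938, 99.67786407470703), 2.374973773956299) 0.09650881928918777
panel 7 ((501.0943298339844, -69.07670593261719), (2.308962106704712, 13.318697929382324), 71.6170883178711)
tool delta [ 0.0017 -0.0008  0.1157] psi 92.35 tz -0.0017
```

Tile is flat on the tray, about 3 mm off the centre line. Now grip the handle again.

Emit:
{"name": "send_rows", "arguments": {"deltas": [[[0.0015, 0, 0.03, 0, 0, 0, -0.3], [0, 0, 0.04, 0, 0, 0, -0.3], [0, 0, 0.03, 0, 0, 0, -0.3], [0, 0, 0.012, 0, 0, 0, -0.3], [0, 0, 0.004, 0, 0, 0, -0.3], [0, 0, 0, 0, 0, 0, -0.3], [0, 0, 0, 0, 0, 0, -1], [0, 0, 0, 0, 0, 0, -1], [0, 0, 0, 0, 0, 0, -1], [0, 0, 0, 0, 0, 0, -1]]], "squeeze": 30}}

```text
time_s: 25.92
position: [0.4439, -0.0073, 0.0856]
tool_rot: [[-0.042, 0.999, 0.002], [0.999, 0.042, -0.001], [-0.001, 0.002, -1.0]]
ft_force: [-0.6, -0.3, 6.6]
grip_width: 0.0105
gripper_force: 29.6
```

Emit:
{"name": "send_rows", "arguments": {"deltas": [[[0, 0.004, 0, 0, 0, 0, -1], [0, 0.008, 0, 0, 0, 0, -1], [0, 0.012, 0, 0, 0, 0, -1], [0, 0.014, 0, 0, 0, 0, -1], [0, 0.014, 0, 0, 0, 0, -1], [0, 0.014, 0, 0, 0, 0, -1], [0, 0.014, 0, 0, 0, 0, -1], [0, 0.014, 0, 0, 0, 0, -1], [0, 0.014, 0, 0, 0, 0, -1], [0, 0.014, 0, 0, 0, 0, -1], [0, 0.014, 0, 0, 0, 0, -1], [0, 0.012, 0, 0, 0, 0, -1]]]}}

```text
time_s: 27.42
position: [0.5917, -0.0008, 0.0856]
tool_rot: [[-0.042, 0.999, 0.001], [0.999, 0.042, -0.0], [-0.0, 0.001, -1.0]]
ft_force: [-2.4, 1.2, 6.5]
grip_width: 0.0106
gripper_force: 29.7
```

Emit:
{"name": "send_rows", "arguments": {"deltas": [[[0, 0.01, 0, 0, 0, 0, -1], [0, 0.008, 0, 0, 0, 0, -1], [0, 0.006, 0, 0, 0, 0, -1], [0, 0.003, 0, 0, 0, 0, -1], [0, 0.002, 0, 0, 0, 0, -1], [0, 0, 0, 0, 0, 0, -1]]]}}

```text
time_s: 28.18
position: [0.6206, 0.0005, 0.0856]
tool_rot: [[-0.042, 0.999, 0.001], [0.999, 0.042, 0.0], [0.0, 0.001, -1.0]]
ft_force: [-1.1, 1.4, 4.7]
grip_width: 0.011
gripper_force: 29.6
```

Emit:
{"name": "send_rows", "arguments": {"deltas": [[[0, 0.002, 0, 0, 0, 0, -1], [0, 0.002, 0, 0, 0, 0, -1], [0, 0.001, 0, 0, 0, 0, -1], [0, 0, 0, 0, 0, 0, -1]]]}}

```text
time_s: 28.68
position: [0.6233, 0.0006, 0.0856]
tool_rot: [[-0.042, 0.999, -0.004], [0.999, 0.042, -0.0], [0.0, -0.004, -1.0]]
ft_force: [-12.3, -1.0, 11.3]
grip_width: 0.0107
gripper_force: 30.3
```

At the closed stop: -12 N, x 0.623 as predicted. Release, rise and check.

Emit:
{"name": "send_rows", "arguments": {"deltas": [[[0, -0.0015, 0, 0, 0, 0, -1], [0, 0, 0, 0, 0, 0, -0.6], [0, 0, 0, 0, 0, 0, -0.4], [0, 0, 0, 0, 0, 0, -0.4], [0, 0, -0.02, 0, 0, 0, -0.4], [0, 0, -0.04, 0, 0, 0, -0.4], [0, 0, -0.06, 0, 0, 0, -0.4], [0, -0.05, -0.02, 0, 0, 0, -0.4], [0, -0.05, 0, 0, 0, 0, -0.4], [0, 0, 0, 0, 0, 0, -0.4]]]}}

```text
time_s: 29.92
position: [0.5211, -0.0034, 0.2252]
tool_rot: [[-0.042, 0.999, -0.001], [0.999, 0.042, 0.0], [0.0, -0.001, -1.0]]
ft_force: [1.8, -0.3, 0.5]
grip_width: 0.0258
gripper_force: 0.0
```

```bash
python3 -c "
from h import *
st(); a=grab('side')['image'][190:340,200:500];b=grab('top')['image'][150:330,140:440]
save(cv2.resize(np.vstack([a,b]),None,fx=1.7,fy=1.7,interpolation=2),'c7')"
```

```text
{'time_s': 29.925, 'q': [-13.407, 19.113, 79.231, -0.004, 81.717, -15.793], 'position': [0.521, -0.003, 0.225], 'tool_rot': [[-0.042, 0.999, -0.001], [0.999, 0.042, 0.0], [0.0, -0.001, -1.0]], 'ft_force': [1.777, -0.279, 0.495], 'grip_width': 0.026, 'gripper_force': 0.0}
```

View pics/c7.png

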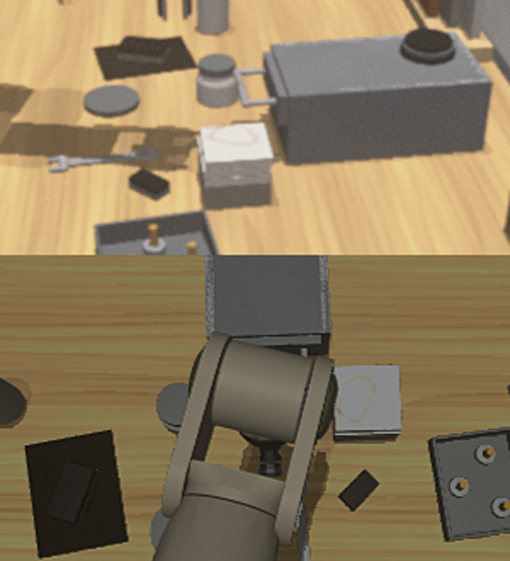

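The drawer is shut flush, the pad lies on the mat at (72,490), three samples remain on the stack at (367,400), and the bystanders are in place. Handing in.

```bash
python3 -c "
from h import *
print(env.close_job())"
```

```text
the job is handed in; nothing more can be done
None
```

I handed the job in at about 30 s on the robot clock; no verdict was returned. The pad lies flat and released on the mat, and the drawer is shut with the top sample inside, last measured flat about 3 mm off the centre line before closing. The other three samples and the bystanders in view look to be where they started.

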